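Roll two guide rollers along a test plate and scrap the one that wobbles

TASK

Two guide rollers lie on the flat test plate, and one of them has a collar that was pressed on off-centre, so that it wobbles. Roll each of them along the plate, at least half a turn, towards the blue fence at its left end to see which one wobbles; leave the true one lying on the plate against the fence without ever lifting it off the plate, and, once you have rolled it, lay the wobbly one in the red scrap tray. Leave the other things where they are.

Things in the scene. Friction and masses are not known exactly. Their poses are not given: they have to be found in the camera images.
- roller_a: guide roller, 120 mm long, about 200 g, lying across the plate: 16 mm aluminium shaft with an orange collar (26 mm across, 12 mm wide, centred 49 mm from the middle) on each end and a 10 mm journal beyond it. It rolls on its collars, 82 mm a turn. Origin midway between the collars' centres (13 mm above the plate); own x along it, y and z turn as it rolls.
- roller_b: the other guide roller, made as roller_a. One of the two is true; on the other the shaft sits 3.5 mm off the centre of one collar, so that as it rolls that end of its shaft rises and falls by 7 mm a turn. Which name and which place has the bad one is not told.
- roller_a_near_end (a point): centre of the tip of roller_a's journal at its own -x end, on the shaft line; 13 mm above the plate throughout on a true roller
- roller_a_far_end (a point): the same at its own +x end
- roller_b_near_end (a point): centre of the tip of roller_b's journal at its own -x end, on the shaft line; 13 mm above the plate throughout on a true roller
- roller_b_far_end (a point): the same at its own +x end
- test_plate: level dark steel plate fixed to the bench, 124 (x) by 250 (y) by 12 mm thick; origin under its centre, y points to the fence (the robot's left). Blue fence across the +y end, 9 mm high above the plate, inner face at y = 113 mm; at the -y end a blue lip 6 mm thick, 4 mm high. Long sides open. A wooden crate 82 mm high stands close beyond its +x side.
- fence_foot (a point): middle of the fence's inner face, at the plate's upper surface; axes as the plate's. A roller that touches the fence has its axis 13 mm from here.
- scrap_tray: red open tray fixed to the bench just right of the plate, 150 mm (its x) by 84 mm (its y), walls 4 mm thick and 16 mm high, floor 4 mm thick; origin under its centre
- screw_tin: bystander: green tin with white lid, 68 mm across, 44 mm high, standing on the crate; origin under its centre
- masking_tape: bystander: roll of tan masking tape lying flat, 92 mm across, 25 mm high; origin under its centre
- switch_box: bystander: small white carton, 45 x 50 x 34 mm high, standing on the crate near its front edge; origin under its centre

How it is judged (in metres and radians):
On the way:
1. the wobbly roller turns on the plate, more than 3 cm from where it started (distance of roller_b from where it was at the start of the episode above 0.03 m and angular speed of roller_b above 0.4 rad/s and contact force between roller_b and test_plate above 0.1 N and z of roller_b in the frame of fence_foot between 0.008 and 0.018 m), for 0.02 s.
At the end, for the whole second after the job is handed in: The true roller lies at rest on the plate, across it (within 0.25 rad), its axis within 30 mm of the fence's inner face (touching is 13 mm); the wobbly roller lies level and at rest on the floor of the scrap tray (y of roller_a in the frame of fence_foot between -0.03 and 0 m and z of roller_a in the frame of fence_foot between 0.008 and 0.018 m and x of roller_a in the frame of fence_foot between -0.05 and 0.05 m and angle between the x axis of roller_a and the x axis of test_plate, either way round below 0.25 rad and x of roller_b in the frame of scrap_tray between -0.07 and 0.07 m and y of roller_b in the frame of scrap_tray between -0.038 and 0.038 m and z of roller_b in the frame of scrap_tray between 0.011 and 0.023 m and linear speed of each of roller_a, roller_b below 0.02 m/s and angle between roller_b's own x axis and vertical above 1.4 rad).
It fails at once if the true roller is lifted off the plate by more than 15 mm or falls off it (z of roller_a in the frame of fence_foot above 0.028 m or z of roller_a in the frame of fence_foot below 0 m).
It fails at once if a bystander is shifted by more than 2 cm (distance of any of screw_tin, masking_tape, switch_box from where it was at the start of the episode above 0.02 m).
It also fails if it takes over 64 s, if anything falls off the work surface, if the arm or the gripper's body presses on something with over 40 N, if the wrist force passes 120 N, or if a joint passes its speed limit or range.

ROBOT

A 6-joint arm with a two-finger parallel gripper is mounted at the origin on a cart in front of the work surface, level with it; the furniture and walls round the work are solid. World frame = base frame: x ahead of the robot, y to its left, z up, the work surface at z = 0. Lengths are in m, angles in degrees, forces in N, time in s.
With the tool pointing down it reaches from about 0.35 to 0.875 m from the base axis. Payload 4.2 kg.
Tool frame: the origin (TCP) lies midway between the tips of the shut fingers; the grasp point (between the pads) lies 19 mm behind it (ctrl.pinch_z is the distance from the TCP to the grasp point, in m); z points along the fingers, y is the line along which they close (so a half turn about z gives the same grasp; the last joint's range is limited). The gripper opens to 85 mm and grips with 20 to 120 N. Pads are 22 mm wide; open, the fingers measure 114 mm over their backs; the gripper's body (76 mm by 85 mm) begins 54 mm behind the grasp point. The pads swing forward as they close: fully open they stand 13 mm farther back than shut.
Start: joints at [-55.371, 22.042, 0.453, 0, -68.411, -14.817], TCP at [0.212, -0.588, 0.231] pointing down, gripper open.
Joint ranges: [-179.83, 179.83], [-69.29, 118.12], [-61.27, 80.66], [-181.25, 117.63], [-171.15, -9.14], [-177.46, 177.46]. Speed limits (degrees/s): [159.86, 159.86, 180, 180, 180, 180].

INTERFACE

Orientations are given as a 3x3 rotation matrix whose columns are the frame's x, y, z axes.
In Python, from bench import ctrl, get_image gives the robot as it stands. The module is installed in compiled form; this text tells all that it offers.
- The arm moves only by the tool move_arm, never from a script. Its argument "moves" is one flat list of numbers, 7 for each row, row after row: the shift along the tool's x, y, z in units of 25 mm (1.0 is 25 mm), then the turn, a rotation vector about the tool's x, y, z in units of 8 degrees (1.0 is 8 degrees), then the opening, from 0 (shut) to 1 (fully open). In form: [x, y, z, ax, ay, az, grip, x, y, z, ax, ay, az, grip, ...]. A call has 1 to 10 rows; each row shifts and turns the commanded pose from where the row before left it, along the tool's axes as they then stand; what a row does not reach is not made up. A row lasts 1/10 s, in which the tool goes at most 50 mm and 8.59 degrees, less where a joint would pass 70% of its speed; a pose out of reach is approached as far as the arm can. A call is refused whole if a number of a shift passes 1 or a number of a turn 1, either way. A call with a gripper value outside its range is refused whole. The fingers move at their own pace and stop on an object; "newtons" is the grip in N (left out, the last holds). Time passes only in rows, so rows that do not move let the fingers close. It gives the time, the measured TCP pose, the force, the opening and the grip force at its end, in the units of the state.
- ctrl.read_state(): the state, without advancing time (a new reading comes with each control period).
- get_image(name): name is "scene" or "top" or "wrist"; returns a dict with "img" (480x640x3 uint8, red, green, blue), "intrinsics" (3x3 intrinsics, pixels), "xyz" and "attitude" of the camera in the world; the wrist camera has in their place "tool_from_camera" (4x4, takes a point from camera to tool coordinates, whose origin is the TCP and whose axes are the flange's). Camera axes: x right, y up, looking along -z (the intrinsics and any distortion apply to the point x, -y, -z); pixel columns grow to the right and rows downward; lengths in m; the calibration is good to about 2 mm. The wrist camera is an equidistant fisheye: a pixel r from the principal point sees the ray r / f radians off the axis. A picture is of the moment at which its call begins: read the wrist's pose just before it. There is no depth.
- ctrl.finish_job(): hands the job in; it is judged then, once.
The state is a dict: "clock": time; "joint_pos": joint angles; "qvel": joint speeds; "tau": joint torques, N m; "eef_pos": TCP position; "orientation": TCP orientation; "wrist_force": force on the tool from outside, world axes, zero at the start; "ft_torque": the same for the moment, N m; "width": finger opening in m; "grasp_force": force on a finger pad.
Only numpy, scipy, OpenCV 4.12 (cv2) and the standard library are available. Lean on these libraries where they do the work, as an engineer would, in place of code of your own. Each camera call takes 0.05 s, during which the arm holds its last target. There are 200 camera calls.

## Working session

There is one attempt and no reset: what is moved stays moved. The work goes in short steps, Python scripts to look and compute and a tool call to move; the robot and the scene stay as the last step left them, time stands still between calls to the robot, and variables do not carry over. Pictures are saved under pics/ and viewed, at most 10 in all, crops included, and the job is handed in when it is done.

Besides the shell and the picture viewer there is one more tool, called after "Call:" as name(argument=value, ...) on one line, values as JSON. move_arm: Moves the arm, as the interface text tells. Its arguments: {"type":"object","properties":{"moves":{"type":"array","items":{"type":"number"}},"newtons":{"type":"number"}},"required":["moves"]}

```bash
mkdir -p pics
python3 - <<'E'
from bench import ctrl,get_image
import cv2,json,numpy as np
s=ctrl.read_state();print({k:np.round(v,3).tolist() for k,v in s.items()})
ims=[]
for n in("scene","top"):
    d=get_image(n);np.savez(f"pics/{n}0.npz",**d);print(n,d["intrinsics"],d["xyz"],d["attitude"],d.keys())
    cv2.imwrite(f"pics/{n}0.png",d["img"][:,:,::-1])
E
```

```text
{'clock': 0.0, 'joint_pos': [-55.371, 22.091, 0.378, -0.029, -68.41, -14.815], 'qvel': [0.095, -0.14, 0.002, -0.053, 0.03, -0.123], 'tau': [0.002, -39.229, 18.84, 4.186, -0.005, -0.0], 'eef_pos': [0.212, -0.587, 0.23], 'orientation': [[-0.941, -0.339, -0.001], [-0.339, 0.941, 0.002], [0.0, 0.002, -1.0]], 'wrist_force': [-0.141, 0.686, -0.265], 'ft_torque': [-0.033, -0.018, 0.019], 'grasp_force': 0.0, 'width': 0.085}
scene [[496.0051729    0.         315.46758842]
 [  0.         496.0051729  240.6384623 ]
 [  0.           0.           1.        ]] [-0.11070817  0.79688143  0.4816244 ] [[-0.72975833  0.29817666 -0.61525886]
 [-0.68350541 -0.29641569  0.6670518 ]
 [ 0.0165269   0.90731936  0.42011717]] dict_keys(['img', 'intrinsics', 'xyz', 'attitude'])
top [[549.02641099   0.         315.09101784]
 [  0.         549.02641099 234.42290697]
 [  0.           0.           1.        ]] [0.30684835 0.15492269 1.11347014] [[-0.01712423  0.98649935 -0.16286743]
 [-0.99985193 -0.01717237  0.00111236]
 [-0.00169948  0.16286236  0.98664733]] dict_keys(['img', 'intrinsics', 'xyz', 'attitude'])
```

View pics/scene0.png

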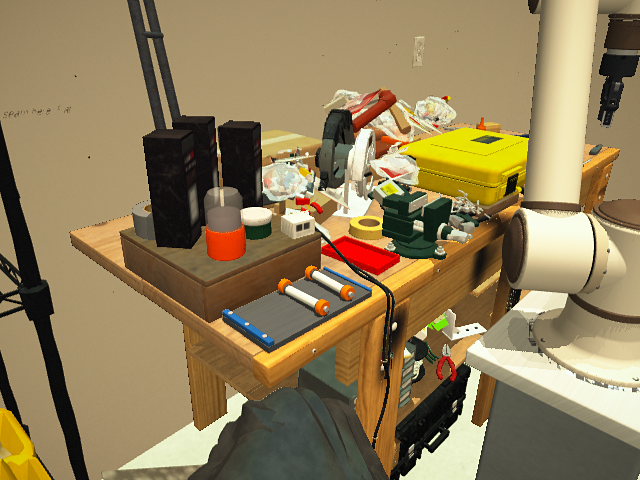

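View pics/top0.png

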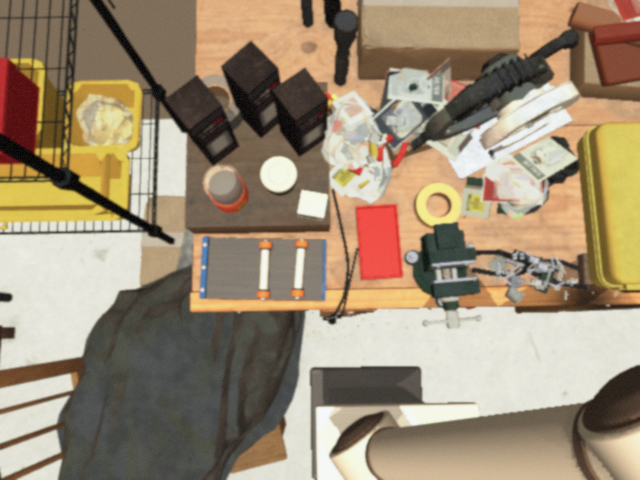

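The scene view shows the plate with the blue fence at about (250,328), the rollers at about (302,297) and (330,283), and the red tray at (362,254). In the top view the fence is at col 205, the rollers at cols 264 and 300 (rows 240-297), and the tray at (380,242). The vise is at (445,260) and the switch box at (312,205).

```bash
cat > h.py <<'E'
import numpy as np,cv2
def ray(d,u,v,z):
    K=d["intrinsics"];c=np.array([(u-K[0,2])/K[0,0],-(v-K[1,2])/K[1,1],-1]);w=d["attitude"]@c
    return d["xyz"]+w*(z-d["xyz"][2])/w[2]
def blobs(img,lo,hi,amin=8):
    h=cv2.cvtColor(img,cv2.COLOR_RGB2HSV);m=cv2.inRange(h,lo,hi)
    n,l,s,c=cv2.connectedComponentsWithStats(m)
    return [(c[i],s[i]) for i in range(1,n) if s[i][4]>=amin],m
O=((6,150,120),(18,255,255));B=((100,120,60),(125,255,255));R=((0,180,100),(4,255,255))
E
python3 - <<'E'
from h import *
for n in("top","scene"):
    d=dict(np.load(f"pics/{n}0.npz"))
    for nm,rng,z in(("orange",O,.025),("blue",B,.02),("red",R,.016)):
        for c,s in blobs(d["img"],*rng,amin=12)[0]:
            if n=="top" and not(190<c[0]<420 and 190<c[1]<310): continue
            if n=="scene" and not(200<c[0]<420 and 220<c[1]<360): continue
            x0,y0,w,h,a=s
            print(n,nm,c.round(1),s,ray(d,*c,z).round(4))
d=dict(np.load("pics/top0.npz"))
for nm,p,z in(("box",(312,205),.116),("crate edge",(312,231),.082),("plate right",(326,268),.012),("vise left",(408,258),.12),("vise",(425,258),.12)):print(nm,ray(d,*p,z).round(3))
im=d["img"][185:315,185:445];cv2.imwrite("pics/crop0.png",cv2.resize(im,None,fx=3,fy=3,interpolation=2)[:,:,::-1])
from bench import get_image
w=get_image("wrist");print(w["intrinsics"],w["tool_from_camera"])
E
```

```text
top orange [235.5 201.7] [214 181  34  32 266] [0.5566 0.3141 0.025 ]
top orange [301.1 243.4] [295 240  13   7  69] [0.4687 0.1821 0.025 ]
top orange [265.4 244.7] [259 242  13   7  75] [0.4675 0.2537 0.025 ]
top orange [262.9 293.7] [257 291  13   7  75] [0.3697 0.2588 0.025 ]
top orange [297.4 292.6] [291 290  13   7  74] [0.3707 0.1907 0.025 ]
top orange [225.2 309.8] [218 309  15   3  20] [0.3394 0.3328 0.025 ]
top orange [288. 309.] [268 308  37   3  51] [0.339  0.2096 0.025 ]
top orange [326.1 308.4] [322 308   9   2  16] [0.3387 0.1345 0.025 ]
top blue [205.5 239.5] [204 238   4   4  16] [0.4808 0.3748 0.02  ]
top blue [204.5 255.8] [203 248   4  17  64] [0.4478 0.3762 0.02  ]
top blue [203.4 277.4] [202 270   4  17  60] [0.4043 0.3778 0.02  ]
top blue [202.5 294.5] [201 293   4   4  16] [0.3705 0.379  0.02  ]
top red [379.  234.4] [ 357  205   45   74 1626] [0.4858 0.0242 0.016 ]
scene orange [367.5 222.2] [358 219  22   8 114] [ 0.542  -0.0933  0.025 ]
scene orange [225.5 243.4] [ 205  222   41   39 1143] [0.6846 0.2196 0.025 ]
scene orange [280.2 256. ] [274 253  14   7  1
[... 1086 characters left out ...]
 0.3823 0.02  ]
scene red [366. 255.] [ 332  236   68   39 1377] [0.4465 0.0348 0.016 ]
scene red [330.4 252.3] [321 244  24  19 178] [0.5084 0.0782 0.016 ]
box [0.527 0.159 0.116]
crate edge [0.484 0.16  0.082]
plate right [0.42  0.133 0.012]
vise left [ 0.424 -0.015  0.12 ]
vise [ 0.424 -0.046  0.12 ]
[[371.64829954   0.         320.76683098]
 [  0.         371.64829954 236.82495997]
 [  0.           0.           1.        ]] [[ 5.40512887e-05  9.63167399e-01  2.68902508e-01  6.82371791e-02]
 [ 9.99999969e-01 -1.17409970e-04  2.19537441e-04 -5.95631837e-04]
 [ 2.43023141e-04  2.68902488e-01 -9.63167375e-01 -1.41350162e-01]
 [ 0.00000000e+00  0.00000000e+00  0.00000000e+00  1.00000000e+00]]
```

View pics/crop0.png

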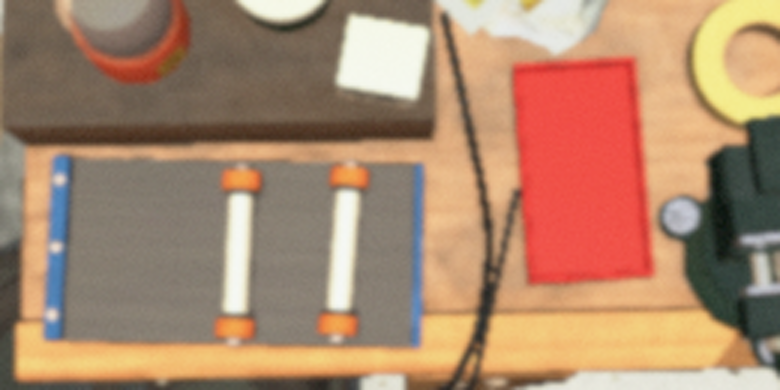

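The crop confirms two rollers with no obstruction. The rollers sit at about (0.419,0.256) and (0.4195,0.187), with the plate yawed about -2.2°. I'll turn the tool and travel to hover over the plate.

Call:
move_arm(moves=[0,0,0,0,0,0.7,0.6,0,0,0,0,0,0.7,0.6,0,0,0,0,0,0.7,0.6,0,0,0,0,0,0.7,0.6,-0.5,1,0,0,0,0,0.6,-0.5,1,0,0,0,0,0.6,-0.5,1,0,0,0,0,0.6,-0.5,1,0,0,0,0,0.6,-0.5,1,0,0,0,0,0.6,-0.5,1,0,0,0,0,0.6], newtons=25)

```text
clock: 1.15
eef_pos: [0.2938, -0.4403, 0.231]
orientation: [[-0.999, 0.045, -0.0], [0.045, 0.999, 0.001], [0.0, 0.0, -1.0]]
wrist_force: [0.8, -0.2, -0.4]
width: 0.0515
grasp_force: 0.0
```

Call:
move_arm(moves=[-0.5,1,0,0,0,0,0.6,-0.5,1,0,0,0,0,0.6,-0.5,1,0,0,0,0,0.6,-0.5,1,0,0,0,0,0.6,0,1,0,0,0,0,0.6,0,1,0,0,0,0,0.6,0,1,0,0,0,0,0.6,0,1,0,0,0,0,0.6,0,1,0,0,0,0,0.6,0,1,0,0,0,0,0.6])

```text
clock: 2.15
eef_pos: [0.3545, -0.193, 0.2312]
orientation: [[-0.999, 0.045, -0.0], [0.045, 0.999, 0.0], [0.0, 0.0, -1.0]]
wrist_force: [-0.2, 0.3, -0.3]
width: 0.0513
grasp_force: 0.0
```

Call:
move_arm(moves=[-0.2,1,0,0,0,0,0.6,-0.2,1,0,0,0,0,0.6,-0.2,1,0,0,0,0,0.6,-0.2,1,0,0,0,0,0.6,-0.2,1,0,0,0,0,0.6,-0.2,1,0,0,0,0,0.6,-0.2,1,0,0,0,0,0.6,-0.2,1,0,0,0,0,0.6,-0.2,1,0,0,0,0,0.6,0,1,0,0,0,0,0.6])

```text
clock: 3.15
eef_pos: [0.4112, 0.0548, 0.2312]
orientation: [[-0.999, 0.045, -0.0], [0.045, 0.999, -0.0], [0.0, -0.0, -1.0]]
wrist_force: [0.9, -1.0, -0.0]
width: 0.0509
grasp_force: 0.0
```

Call:
move_arm(moves=[0,1,0,0,0,0,0.6,0,1,0,0,0,0,0.6,0,1,0,0,0,0,0.6,0,1,0,0,0,0,0.6,0,1,0,0,0,0,0.6,0,1,0,0,0,0,0.6,0,1,0,0,0,0,0.6,0,0,0,0,0,0,0.6,0,0,0,0,0,0,0.6])

```text
clock: 4.05
eef_pos: [0.4185, 0.2285, 0.2308]
orientation: [[-0.999, 0.044, -0.001], [0.044, 0.999, -0.001], [0.001, -0.001, -1.0]]
wrist_force: [0.5, 0.0, -1.7]
width: 0.0514
grasp_force: 0.0
```

Tracking is accurate. Next is the wrist view.

```bash
cat >> h.py <<'E'
def wrist(name):
    from bench import ctrl,get_image
    s=ctrl.read_state();w=get_image("wrist");np.savez(f"pics/{name}.npz",pos=s["eef_pos"],rot=s["orientation"],**w)
    return dict(np.load(f"pics/{name}.npz"))
def wray(d,u,v,z):
    K=d["intrinsics"];p=np.array([u-K[0,2],v-K[1,2]]);r=np.hypot(*p);t=r/K[0,0]
    c=np.array([p[0]/r*np.sin(t),-p[1]/r*np.sin(t),-np.cos(t)]) if r else np.array([0,0,-1.])
    T=d["tool_from_camera"];o=d["pos"]+d["rot"]@T[:3,3];w=d["rot"]@T[:3,:3]@c
    return o+w*(z-o[2])/w[2]
E
python3 - <<'E'
from h import *
d=wrist("w1");cv2.imwrite("pics/w1.png",d["img"][:,:,::-1])
for c,s in blobs(d["img"],*O,amin=60)[0]:print(c.round(1),s,wray(d,*c,.025).round(4))
E
```

```text
[348.5 134. ] [ 202  122  286   26 4403] [0.3498 0.2564 0.025 ]
[173.9 136.5] [152 134  39   7  62] [0.3398 0.0882 0.025 ]
[351.5 154.3] [338 147  28  15 386] [0.3689 0.2586 0.025 ]
[205.9 167.3] [195 153  30  19  74] [0.373  0.1191 0.025 ]
[279.2 158.8] [266 152  28  15 376] [0.3701 0.191  0.025 ]
[131.3 177.3] [ 78 170 107  15 211] [0.3755 0.0354 0.025 ]
[349.6 256.4] [337 248  26  17 362] [0.4685 0.254  0.025 ]
[277.1 260.2] [265 251  26  18 347] [0.4694 0.1821 0.025 ]
[ 83.7 291.3] [ 60 279  45  31 416] [ 0.5022 -0.0595  0.025 ]
[387.3 368.2] [383 351  11  40 144] [0.6062 0.2955 0.025 ]
```

View pics/w1.png

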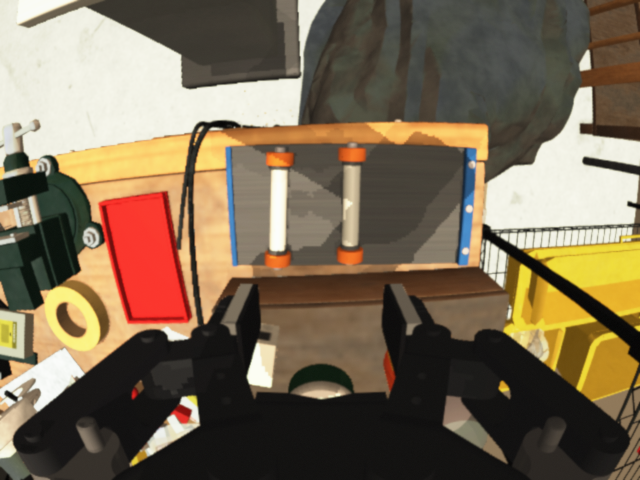

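The wrist view shows the rollers at cols about 350 and 278 with collar rows about 155 and 257. The positions agree with the top camera to within 1 mm. I'll straddle the fence-side roller and roll it in steps.

Call:
move_arm(moves=[0,0.55,0.6,0,0,0,0.42,0,0.55,1,0,0,0,0.42,0,0,1,0,0,0,0.42,0,0,1,0,0,0,0.42,0,0,1,0,0,0,0.42,0,0,1,0,0,0,0.42,0,0,1,0,0,0,0.42,0,0,1,0,0,0,0.42,0,0,0.7,0,0,0,0.42,0,0,0.2,0,0,0,0.42])

```text
clock: 5.1
eef_pos: [0.4193, 0.2541, 0.0172]
orientation: [[-0.999, 0.047, -0.003], [0.047, 0.999, -0.003], [0.003, -0.003, -1.0]]
wrist_force: [0.7, -0.4, 0.5]
width: 0.0355
grasp_force: 0.0
```

Run:
```python
from h import *
d=wrist("r0");cv2.imwrite("pics/r0.png",d["img"][:,:,::-1]);print(d["pos"])
for c,s in blobs(d["img"],*O,amin=200)[0]:print(c.round(1),s,wray(d,*c,.025).round(4))
```

```text
[0.41934296 0.25406839 0.01724512]
[339.5 135.6] [   33   103   573   114 25215] [0.3517 0.2633 0.025 ]
[329.2 183.9] [ 295  164   70   40 2578] [0.369  0.2588 0.025 ]
[155.9 198.3] [ 124  178   64   41 2156] [0.3702 0.1913 0.025 ]
[196.3 412.6] [183 400  24  23 215] [0.4762 0.189  0.025 ]
```

View pics/r0.png

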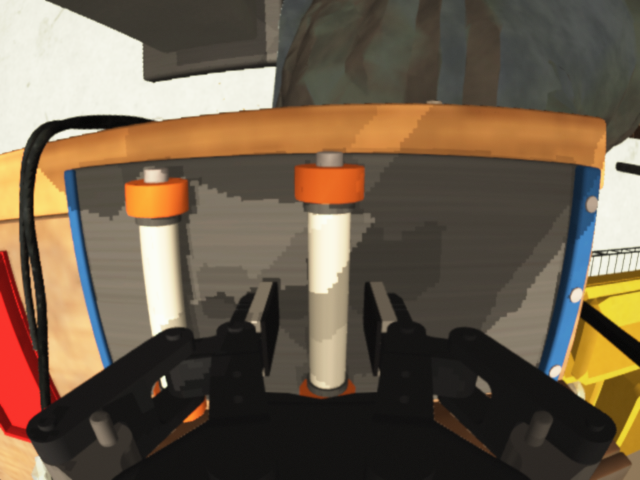

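The wrist camera gives a clear view of the near collars (col 330 for the straddled roller, col 156 for the other). I'll roll in small steps and compare the phases.

Call:
move_arm(moves=[0,0.2,0,0,0,0,0.42,0,0.2,0,0,0,0,0.42,0,0.2,0,0,0,0,0.42,0,0.2,0,0,0,0,0.42,0,0.2,0,0,0,0,0.42,0,0.2,0,0,0,0,0.42,0,0,0,0,0,0,0.42,0,0,0,0,0,0,0.42])

```text
clock: 5.95
eef_pos: [0.4215, 0.2861, 0.0188]
orientation: [[-0.999, 0.045, -0.0], [0.045, 0.999, 0.0], [0.0, 0.0, -1.0]]
wrist_force: [0.2, -0.8, -1.1]
width: 0.0353
grasp_force: 0.4
```

```bash
cat > shot.py <<'E'
import sys
from h import *
d=wrist(sys.argv[1]);print(d["pos"])
for c,s in blobs(d["img"],*O,amin=200)[0]:
    if s[4]<9000: print(c.round(1),s,wray(d,*c,.025).round(4))
E
python3 shot.py r1
```

```text
[0.4214585  0.28613401 0.0187512 ]
[299.3 181.7] [ 265  162   70   40 2531] [0.37   0.2799 0.025 ]
[ 95.  197.8] [  64  179   57   38 1406] [0.37   0.1929 0.025 ]
[322.7 387.3] [311 373  21  25 311] [0.4621 0.2845 0.025 ]
```

Call:
move_arm(moves=[0,0.2,0,0,0,0,0.42,0,0.2,0,0,0,0,0.42,0,0.2,0,0,0,0,0.42,0,0.2,0,0,0,0,0.42,0,0,0,0,0,0,0.42,0,0,0,0,0,0,0.42])

```text
clock: 6.6
eef_pos: [0.4223, 0.3061, 0.0187]
orientation: [[-0.999, 0.045, -0.0], [0.045, 0.999, -0.0], [0.0, -0.0, -1.0]]
wrist_force: [-0.7, 0.2, -0.3]
width: 0.0361
grasp_force: 0.0
```

```bash
python3 shot.py r2
```

```text
[0.42234534 0.30610963 0.01873459]
[310.8 181.8] [ 276  163   70   39 2539] [0.3711 0.3041 0.025 ]
[ 59.1 199.6] [  32  182   52   37 1356] [0.3698 0.192  0.025 ]
```

Call:
move_arm(moves=[0,0.2,0,0,0,0,0.42,0,0.2,0,0,0,0,0.42,0,0.2,0,0,0,0,0.42,0,0.2,0,0,0,0,0.42,0,0,0,0,0,0,0.42,0,0,0,0,0,0,0.42])

```text
clock: 7.25
eef_pos: [0.4232, 0.3261, 0.0187]
orientation: [[-0.999, 0.045, -0.0], [0.045, 0.999, 0.0], [0.0, 0.0, -1.0]]
wrist_force: [-0.3, 3.4, -3.6]
width: 0.0359
grasp_force: 1.8
```

```bash
python3 shot.py r3
python3 - <<'E'
from h import *
o=[cv2.copyMakeBorder(dict(np.load(f"pics/r{i}.npz"))["img"][130:415,230:600],0,0,0,0,0) for i in range(4)]
m=np.vstack([np.hstack(o[:2]),np.hstack(o[2:])]);cv2.imwrite("pics/m1.png",m[:,:,::-1]);print(m.shape)
E
```

```text
[0.42324959 0.32606422 0.01870855]
[347.3 182.1] [ 312  163   71   39 2550] [0.3727 0.3374 0.025 ]
[ 28.6 201.8] [   5  185   47   35 1207] [0.3699 0.1912 0.025 ]
[ 64.5 381.3] [ 44 359  41  39 745] [0.4705 0.1795 0.025 ]
[321.3 390. ] [314 377  25  22 236] [0.4654 0.3238 0.025 ]
(570, 740, 3)
```

View pics/m1.png

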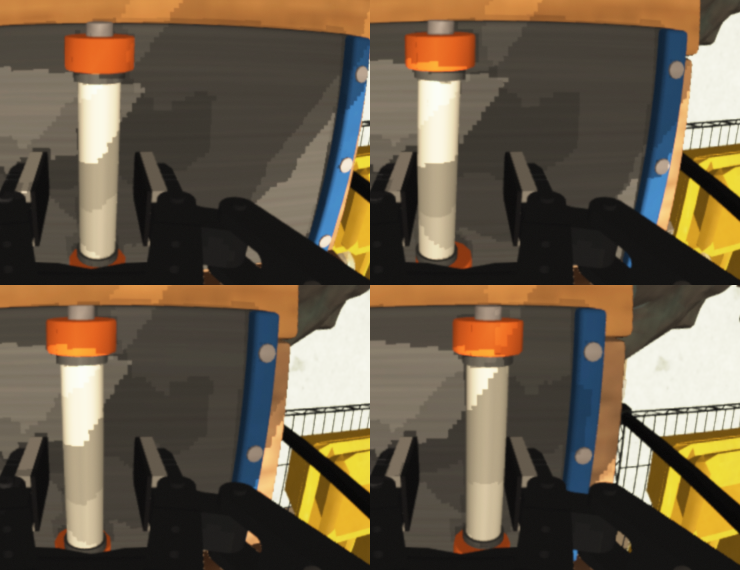

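The montage shows the far collar (bottom edge of each panel) sitting off to the right of the shaft in the second panel and to the left in the fourth, though this may be partial occlusion. I'll zoom in to check.

Run:
```python
from h import *
from bench import get_image
o=[]
for i in range(4):
    d=dict(np.load(f"pics/r{i}.npz"))
    o.append(cv2.resize(d["img"][350:410,270:385],(400,200),interpolation=2))
d=get_image("scene");np.savez("pics/s3.npz",**d)
a=cv2.resize(d["img"][250:350,215:415],(400,200),interpolation=2)
m=np.vstack([np.hstack(o[:2]),np.hstack(o[2:]),np.hstack([a,a*0])]);cv2.imwrite("pics/m2.png",m[:,:,::-1])
```

```text
(no output)
```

View pics/m2.png

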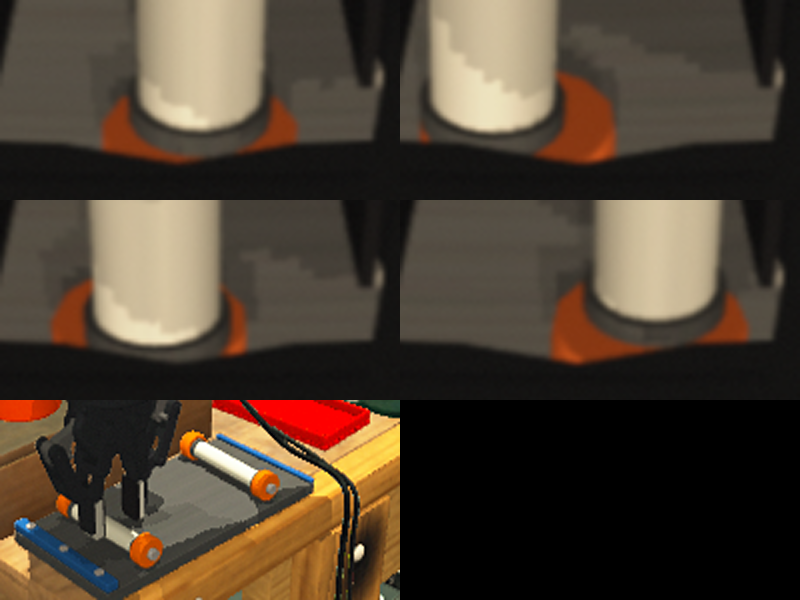

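The zoom shows the shaft clearly displaced from the far collar, left in the second panel and up or right in the others. That makes the fence-side roller the wobbly one, and it has turned about one full turn. Next I'll locate the tray and check the vise clearance.

Run:
```python
from h import *
t=dict(np.load("pics/top0.npz"));w=dict(np.load("pics/w1.npz"))
for d,f,box in((t,ray,(340,190,420,300)),(w,wray,(90,180,200,335))):
    m=blobs(d["img"],*R)[1];k=np.zeros_like(m);a,b,c,e=box;k[b:e,a:c]=m[b:e,a:c]
    q=cv2.boxPoints(cv2.minAreaRect(max(cv2.findContours(k,0,2)[0],key=cv2.contourArea)))
    hull=max(cv2.findContours(k,0,2)[0],key=cv2.contourArea)
    P=np.array([f(d,*p,.016)[:2] for p in hull[:,0].astype(float)],np.float32)
    print(cv2.minAreaRect(P))
for z in(.02,.05,.1,.13,.16):print(z,ray(t,412,257,z).round(3),wray(w,90,237,z).round(3))
for z in(.05,.1,.13,.16):print(z,"vise jaw left",ray(t,425,240,z).round(3),wray(w,80,205,z).round(3))
```

```text
((0.47163036465644836, 0.025924410670995712), (0.14672023057937622, 0.0810495913028717), 2.630469799041748)
((0.4707467257976532, 0.028798749670386314), (0.14929626882076263, 0.09150032699108124), 2.8080694675445557)
0.02 [ 0.438 -0.04   0.02 ] [ 0.437 -0.035  0.02 ]
0.05 [ 0.435 -0.034  0.05 ] [ 0.43  -0.012  0.05 ]
0.1 [ 0.429 -0.025  0.1  ] [0.418 0.025 0.1  ]
0.13 [ 0.425 -0.02   0.13 ] [0.41  0.048 0.13 ]
0.16 [ 0.421 -0.015  0.16 ] [0.403 0.071 0.16 ]
0.05 vise jaw left [ 0.468 -0.061  0.05 ] [ 0.396 -0.019  0.05 ]
0.1 vise jaw left [ 0.46  -0.051  0.1  ] [0.389 0.02  0.1  ]
0.13 vise jaw left [ 0.455 -0.045  0.13 ] [0.384 0.043 0.13 ]
0.16 vise jaw left [ 0.451 -0.039  0.16 ] [0.38  0.067 0.16 ]
```

Call:
move_arm(moves=[0,0.2,0,0,0,0,0.42,0,0.2,0.1,0,0,0,0.42,0,0,0,0,0,0,0.3,0,0,0,0,0,0,0,0,0,0,0,0,0,0,0,0,0,0,0,0,0,0,0,0,0,0,0,0], newtons=40)

```text
clock: 8.05
eef_pos: [0.4237, 0.3358, 0.0162]
orientation: [[-0.999, 0.045, -0.0], [0.045, 0.999, -0.0], [0.0, -0.0, -1.0]]
wrist_force: [-0.2, 0.2, -0.1]
width: 0.0142
grasp_force: 39.0
```

Call:
move_arm(moves=[0,0,-0.3,0,0,0,0,0,0,-0.5,0,0,0,0,0,0,-0.8,0,0,0,0,0,0,-0.8,0,0,0,0,0,0,-0.8,0,0,0,0,0,0,0,0,0,0,0])

```text
clock: 8.65
eef_pos: [0.4253, 0.3376, 0.1001]
orientation: [[-0.999, 0.045, 0.005], [0.045, 0.999, 0.006], [-0.005, 0.006, -1.0]]
wrist_force: [0.3, 0.0, -1.5]
width: 0.0144
grasp_force: 39.1
```

Run:
```python
from h import *
from bench import get_image,ctrl
d=wrist("g");a=cv2.resize(d["img"][100:420,100:500],(400,320))
s=get_image("scene")["img"][200:360,200:400];s=cv2.resize(s,(400,320))
cv2.imwrite("pics/g.png",np.hstack([a,s])[:,:,::-1]);r=ctrl.read_state();print(r["width"],r["grasp_force"],r["wrist_force"])
```

```text
0.014452267280270095 39.0903639793396 [ 0.18240469 -0.3832542  -1.29059595]
```

View pics/g.png

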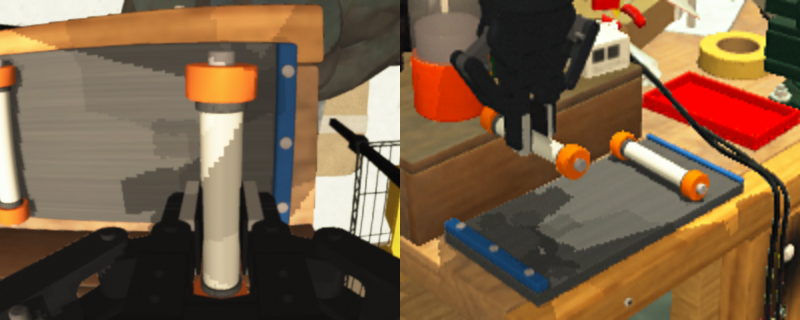

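Both views show the wobbly roller held level. I'll carry it to the tray, moving in y first to stay clear of the switch box.

Call:
move_arm(moves=[0,0,-1,0,0,0,0,0,-1,0,0,0,0,0,0,-1,0,0,0,0,0,0,-1,0,0,0,0,0,0,-1,0,0,0,0,0,0,-1,0,0,0,0,0,0,-1,0,0,0,0,0,0,-1,0,0,0,0,0,0,-1,0,0,0,0,0,0,-1,0,0,0,0,0])

```text
clock: 9.75
eef_pos: [0.4126, 0.1096, 0.1202]
orientation: [[-0.999, 0.045, -0.002], [0.045, 0.999, -0.001], [0.002, -0.002, -1.0]]
wrist_force: [-0.7, -0.3, -1.9]
width: 0.0141
grasp_force: 39.4
```

Call:
move_arm(moves=[0,-1,0,0,0,0,0,0,-1,0,0,0,0,0,-0.8,-0.8,0,0,0,0,0,-0.8,-0.3,0,0,0,0,0,-0.75,0,0,0,0,0,0,0,0,0,0,0,-0.5,0,0,0,0,0,0,0,0])

```text
clock: 10.45
eef_pos: [0.4681, 0.0305, 0.1199]
orientation: [[-1.0, -0.023, -0.003], [-0.023, 1.0, -0.001], [0.003, -0.001, -1.0]]
wrist_force: [-0.1, 0.2, -2.2]
width: 0.0142
grasp_force: 39.4
```

Call:
move_arm(moves=[0,0,0.7,0,0,0,0,0,0,1,0,0,0,0,0,0,1,0,0,0,0,0,0,0.8,0,0,0,0,0,0,0.5,0,0,0,0,0,0,0.2,0,0,0,0,0,0,0.15,0,0,0,0,0,0,0,0,0,0,0])

```text
clock: 11.25
eef_pos: [0.4686, 0.0311, 0.0125]
orientation: [[-1.0, -0.024, -0.0], [-0.024, 1.0, -0.0], [0.0, -0.0, -1.0]]
wrist_force: [-0.4, 0.4, -1.0]
width: 0.0141
grasp_force: 39.4
```

Call:
move_arm(moves=[0,0,0.1,0,0,0,0,0,0,0.05,0,0,0,0,0,0,0,0,0,0,0])

```text
clock: 11.55
eef_pos: [0.4689, 0.0311, 0.009]
orientation: [[-1.0, -0.025, 0.0], [-0.025, 1.0, 0.0], [-0.0, 0.0, -1.0]]
wrist_force: [0.5, -0.2, -2.2]
width: 0.0143
grasp_force: 39.4
```

Call:
move_arm(moves=[0,0,0,0,0,0,0.22,0,0,0,0,0,0,0.28,0,0,0,0,0,0,0.35,0,0,0,0,0,0,0.35,0,0,-0.3,0,0,0,0.35,0,0,-0.8,0,0,0,0.35,0,0,-1,0,0,0,0.35,0,0,-1,0,0,0,0.35,0,0,-1,0,0,0,0.35,0,0,0,0,0,0,0.42])

```text
clock: 12.55
eef_pos: [0.4712, 0.0318, 0.1152]
orientation: [[-1.0, -0.026, 0.008], [-0.026, 1.0, 0.003], [-0.008, 0.002, -1.0]]
wrist_force: [0.3, -0.8, -0.8]
width: 0.036
grasp_force: 0.0
```

```bash
python3 shot.py t
```

```text
[0.4712213  0.03183372 0.11521046]
[344.9  69.9] [ 196   43  224   59 6750] [0.3622 0.0433 0.025 ]
[480.7  79.9] [ 424   54  203   54 2984] [0.36   0.1324 0.025 ]
[552.8 104.9] [536  94  34  25 569] [0.3683 0.1915 0.025 ]
[319.5 157.2] [300 147  40  21 703] [0.4174 0.0292 0.025 ]
[528.3 241.8] [512 228  34  26 565] [0.4686 0.1825 0.025 ]
[189.7 284.7] [163 264  51  66 810] [ 0.5061 -0.0603  0.025 ]
[318.2 300.1] [301 285  36  27 697] [0.5139 0.0307 0.025 ]
[633.9 384.8] [627 372  13  27 200] [0.6328 0.3876 0.025 ]
```

The wobbly roller lies in the tray at about (0.466,0.030). Now I'll straddle the other one.

Call:
move_arm(moves=[0,0,0,0,0,0.8,0.42,0.9,0.4,0,0,0,0,0.42,0.9,0.8,0,0,0,0,0.42,0.74,0.9,0,0,0,0,0.42,0,1,0,0,0,0,0.42,0,1,0,0,0,0,0.42,0,1,0,0,0,0,0.42,0,0.94,0,0,0,0,0.42,0,0,0,0,0,0,0.42,0,0,0,0,0,0,0.42])

```text
clock: 13.6
eef_pos: [0.4178, 0.1866, 0.1104]
orientation: [[-0.996, 0.086, -0.002], [0.086, 0.996, -0.002], [0.002, -0.002, -1.0]]
wrist_force: [0.0, 1.0, -0.1]
width: 0.0361
grasp_force: 0.0
```

```bash
python3 shot.py t2
```

```text
[0.41782834 0.18659777 0.11037258]
[322.5 168.5] [302 158  42  22 891] [0.37  0.191 0.025]
[103.2 200.3] [ 14 181 165  32 349] [0.3735 0.0369 0.025 ]
[114.  257.5] [ 96 245  34  26 538] [0.4156 0.0361 0.025 ]
[321.5 318.1] [303 302  38  28 728] [0.4706 0.1817 0.025 ]
[ 60.5 352.4] [ 33 335  57  50 809] [ 0.4998 -0.0547  0.025 ]
```

Call:
move_arm(moves=[0,0,0.7,0,0,0,0.42,0,0,1,0,0,0,0.42,0,0,1,0,0,0,0.42,0,0,0.7,0,0,0,0.42,0,0,0.3,0,0,0,0.42,0,0,0,0,0,0,0.42,0,0,0,0,0,0,0.3,0,0,0,0,0,0,0.1,0,0,0,0,0,0,0.1], newtons=20)

```text
clock: 14.55
eef_pos: [0.4192, 0.1873, 0.0198]
orientation: [[-0.996, 0.087, 0.002], [0.087, 0.996, 0.001], [-0.001, 0.001, -1.0]]
wrist_force: [0.9, -0.5, 2.2]
width: 0.0151
grasp_force: 21.1
```

Call:
move_arm(moves=[0,0,0,0,0,-0.15,0.1,0,0,0,0,0,-0.15,0.1,0,0,0,0,0,-0.15,0.1,0,0,0,0,0,0,0.1,0,0,0,0,0,0,0.3,0,0,0,0,0,0,0.42,0,0,0,0,0,0,0.42])

```text
clock: 15.25
eef_pos: [0.4184, 0.1869, 0.0186]
orientation: [[-1.0, 0.024, -0.0], [0.024, 1.0, -0.0], [0.0, -0.0, -1.0]]
wrist_force: [-0.4, 0.3, -0.6]
width: 0.0357
grasp_force: 0.0
```

```bash
python3 shot.py q0
```

```text
[0.41843686 0.18685744 0.01862148]
[102.2 149.3] [  74  125   51   63 1728] [0.3491 0.099  0.025 ]
[324.  189.3] [ 290  169   70   41 2566] [0.3701 0.1885 0.025 ]
[ 54.7 209.3] [  0 204 113  11 273] [0.3725 0.068  0.025 ]
[ 32.1 292.7] [  9 273  45  38 997] [0.4142 0.0391 0.025 ]
[  6.1 398.4] [  0 383  22  28 279] [ 0.4967 -0.029   0.025 ]
```

Now I'll roll it in 20 mm steps with a picture after each.

Call:
move_arm(moves=[0,0.2,0,0,0,0,0.42,0,0.2,0,0,0,0,0.42,0,0.2,0,0,0,0,0.42,0,0.2,0,0,0,0,0.42,0,0.2,0,0,0,0,0.42,0,0.2,0,0,0,0,0.42,0,0,0,0,0,0,0.42])

```text
clock: 16.0
eef_pos: [0.4197, 0.2179, 0.0189]
orientation: [[-1.0, 0.023, 0.001], [0.023, 1.0, 0.0], [-0.001, 0.0, -1.0]]
wrist_force: [0.5, 0.3, -0.0]
width: 0.0358
grasp_force: 0.0
```

```bash
python3 shot.py q1
```

```text
[0.41965868 0.21787157 0.01885835]
[ 63.  143.8] [ 47 131  28  38 429] [0.3455 0.1086 0.025 ]
[304.2 188.5] [ 270  169   70   40 2585] [0.3709 0.2123 0.025 ]
[  6.3 285.2] [  0 270  16  33 393] [0.4123 0.0493 0.025 ]
```

Call:
move_arm(moves=[0,0.2,0,0,0,0,0.42,0,0.2,0,0,0,0,0.42,0,0.2,0,0,0,0,0.42,0,0.2,0,0,0,0,0.42,0,0,0,0,0,0,0.42,0,0,0,0,0,0,0.42])

```text
clock: 16.65
eef_pos: [0.4198, 0.2371, 0.0188]
orientation: [[-1.0, 0.024, -0.0], [0.024, 1.0, -0.0], [0.0, -0.0, -1.0]]
wrist_force: [0.2, 0.0, 0.8]
width: 0.0357
grasp_force: 0.0
```

```bash
python3 shot.py q2
```

```text
[0.41983041 0.23713456 0.01876675]
[309.1 189.8] [ 275  170   70   40 2565] [0.3715 0.2333 0.025 ]
[ 24.8 415.7] [ 14 402  31  29 332] [0.5101 0.0343 0.025 ]
```

Call:
move_arm(moves=[0,0.2,0,0,0,0,0.42,0,0.2,0,0,0,0,0.42,0,0.2,0,0,0,0,0.42,0,0.2,0,0,0,0,0.42,0,0,0,0,0,0,0.42,0,0,0,0,0,0,0.42])

```text
clock: 17.3
eef_pos: [0.4203, 0.2572, 0.0188]
orientation: [[-1.0, 0.024, -0.0], [0.024, 1.0, -0.0], [0.0, -0.0, -1.0]]
wrist_force: [0.1, -0.1, 1.1]
width: 0.0361
grasp_force: 0.0
```

```bash
python3 shot.py q3
python3 - <<'E'
from h import *
o=[cv2.resize(dict(np.load(f"pics/q{i}.npz"))["img"][160:410,250:390],(200,357),interpolation=2) for i in range(4)]
cv2.imwrite("pics/m3.png",np.hstack(o)[:,:,::-1])
E
```

```text
[0.42030111 0.25715949 0.01875634]
[310.2 190.4] [ 276  170   70   41 2590] [0.3722 0.2537 0.025 ]
[ 13.2 412.4] [  0 397  30  28 505] [0.511  0.0414 0.025 ]
```

View pics/m3.png

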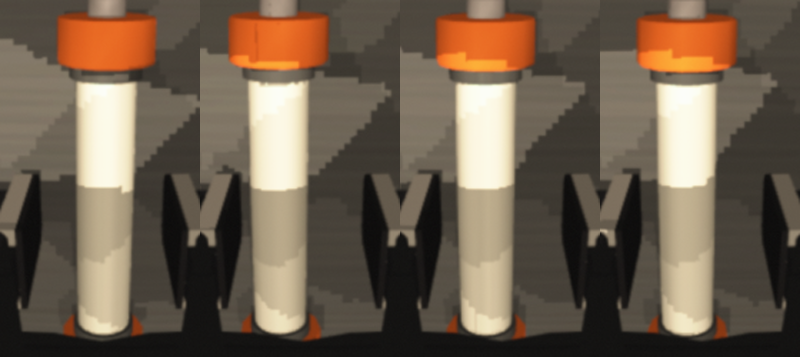

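The collars stay concentric with the shaft in all four phases, so this is the true roller. I'll continue to the fence, raising the tips slightly to clear its top.

Call:
move_arm(moves=[0,0.2,0,0,0,0,0.42,0,0.3,0,0,0,0,0.42,0,0.3,0,0,0,0,0.42,0,0.3,0,0,0,0,0.42,0,0.3,0,0,0,0,0.42,0,0.3,0,0,0,0,0.42,0,0.3,0,0,0,0,0.42,0,0.3,0,0,0,0,0.42,0,0.3,0,0,0,0,0.42,0,0.2,0,0,0,0,0.42])

```text
clock: 18.35
eef_pos: [0.4222, 0.3278, 0.0188]
orientation: [[-1.0, 0.024, 0.0], [0.024, 1.0, 0.0], [-0.0, 0.0, -1.0]]
wrist_force: [-0.3, 0.7, -0.4]
width: 0.0361
grasp_force: 0.0
```

Call:
move_arm(moves=[0,0.1,-0.1,0,0,0,0.42,0,0.15,-0.08,0,0,0,0.42,0,0.15,0,0,0,0,0.42,0,0.15,0,0,0,0,0.42,0,0.15,0,0,0,0,0.42,0,0.15,0,0,0,0,0.42,0,0.1,0,0,0,0,0.42,0,0,0,0,0,0,0.42,0,0,0,0,0,0,0.42])

```text
clock: 19.25
eef_pos: [0.4226, 0.3506, 0.0232]
orientation: [[-1.0, 0.024, -0.0], [0.024, 1.0, -0.0], [0.0, -0.0, -1.0]]
wrist_force: [0.7, 0.5, -0.8]
width: 0.0359
grasp_force: 0.0
```

```bash
python3 shot.py q4
```

```text
[0.42256429 0.3506439  0.02323046]
[298.6 190.2] [ 265  171   68   39 2342] [0.375  0.3427 0.025 ]
```

Call:
move_arm(moves=[0,0.1,0,0,0,0,0.42,0,0.1,0,0,0,0,0.42,0,0.1,0,0,0,0,0.42,0,0.1,0,0,0,0,0.42,0,0.1,0,0,0,0,0.42,0,0.1,0,0,0,0,0.42,0,0,0,0,0,0,0.42,0,0,0,0,0,0,0.42])

```text
clock: 20.1
eef_pos: [0.423, 0.3658, 0.0233]
orientation: [[-1.0, 0.024, -0.0], [0.024, 1.0, 0.0], [0.0, 0.0, -1.0]]
wrist_force: [-0.1, 0.0, 0.3]
width: 0.0357
grasp_force: 0.0
```

```bash
python3 shot.py q5
```

```text
[0.42297239 0.36579135 0.02325559]
[300.2 190.4] [ 267  171   67   40 2405] [0.3755 0.3585 0.025 ]
```

Call:
move_arm(moves=[0,0.1,0,0,0,0,0.42,0,0,0,0,0,0,0.42,0,-0.1,0,0,0,0,0.42,0,-0.1,0,0,0,0,0.42,0,0,0,0,0,0,0.42,0,0,-0.3,0,0,0,0.42,0,0,-0.8,0,0,0,0.42,0,0,-1,0,0,0,0.42,0,-1,-1,0,0,0,0.42,0,-1,-1,0,0,0,0.42])

```text
clock: 21.15
eef_pos: [0.4217, 0.3131, 0.1272]
orientation: [[-1.0, 0.023, 0.0], [0.023, 1.0, 0.0], [-0.0, 0.0, -1.0]]
wrist_force: [0.7, -0.0, 0.2]
width: 0.0357
grasp_force: 0.0
```

Call:
move_arm(moves=[0,-1,-1,0,0,0,0.42,0,-1,0,0,0,0,0.42,0,-1,0,0,0,0,0.42,0,-1,0,0,0,0,0.42,0,-1,0,0,0,0,0.42,0,0,0,0,0,0,0.42,0,0,0,0,0,0,0.42])

```text
clock: 21.85
eef_pos: [0.4191, 0.1883, 0.1515]
orientation: [[-1.0, 0.025, 0.001], [0.025, 1.0, 0.001], [-0.001, 0.001, -1.0]]
wrist_force: [0.3, -0.2, 0.4]
width: 0.0358
grasp_force: 0.0
```

```bash
python3 shot.py f
python3 - <<'E'
from h import *
from bench import get_image
a=dict(np.load("pics/f.npz"))["img"][:,60:600];s=get_image("scene")["img"][200:360,200:400]
cv2.imwrite("pics/f.png",np.hstack([cv2.resize(a,(400,356)),cv2.resize(s,(400,356))])[:,:,::-1])
E
```

```text
[0.41908574 0.18826801 0.15153891]
[384.2 132.2] [ 220  119  342   36 6767] [0.3492 0.235  0.025 ]
[129.6 178.8] [ 57 161 142  26 310] [0.3746 0.0376 0.025 ]
[532.2 171.2] [519 162  29  19 366] [0.3753 0.3595 0.025 ]
[133.2 229.4] [117 219  31  22 424] [0.4159 0.0352 0.025 ]
[516.8 286.5] [504 275  28  22 365] [0.4751 0.3568 0.025 ]
[ 71.3 316.8] [ 46 301  51  40 639] [ 0.5008 -0.0572  0.025 ]
[149.9 332. ] [140 323  27  20 232] [0.5108 0.0322 0.025 ]
```

View pics/f.png

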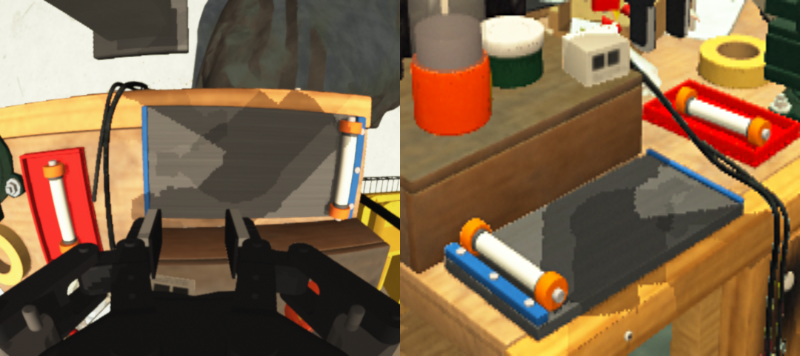

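The true roller rests against the fence with its axis at y of about 0.358. The wobbly one lies in the tray, and the bystanders haven't moved.

```bash
python3 -c "
from bench import ctrl
print(ctrl.finish_job())"
```

```text
the job is handed in; nothing more can be done
None
```

I handed the job in after about 22 s on the robot's clock: both rollers were rolled along the plate, the true one lies against the fence and was never lifted, and the wobbly one (it started nearer the fence) lies in the red scrap tray; the judge's verdict was not shown.

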